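Load the calibrator bottles into the analyser carrier by shade

TASK

Load the four calibrator bottles from the steel tray into the analyser carrier in order of shade: the bottle with the palest cap in the compartment next to the blue handle, then ever darker, the darkest in the last compartment. Set each one down upright on the floor of its compartment without dropping or tipping it, and leave the tube rack and the tip box where they are.

Things in the scene. Friction and masses are not known exactly. Their poses are not given: they have to be found in the camera images.
- bottle_pale: Calibrator bottle with the palest cap and label band (very pale pink). Closed round straight-sided white plastic bottle, 27 mm in diameter, cap 28 mm; 64 mm tall in all, the cap being the top 18 mm; about 35 g. Origin: centre of its underside; z up along its axis. Yaw means nothing.
- bottle_light: Calibrator bottle with the second palest cap and label band (rose pink). Closed round straight-sided white plastic bottle, 27 mm in diameter, cap 28 mm; 64 mm tall in all, the cap being the top 18 mm; about 35 g. Origin: centre of its underside; z up along its axis. All four start upright in a fixed shallow steel tray, 180 x 190 mm, floor 3 mm and rim 14 mm above the bench.
- bottle_mid: Calibrator bottle with the second darkest cap and label band (strong red). Closed round straight-sided white plastic bottle, 27 mm in diameter, cap 28 mm; 64 mm tall in all, the cap being the top 18 mm; about 35 g. Origin: centre of its underside; z up along its axis. All four start upright in the steel tray, at least 65 mm from one another, centre to centre.
- bottle_dark: Calibrator bottle with the darkest cap and label band (blackish maroon). Closed round straight-sided white plastic bottle, 27 mm in diameter, cap 28 mm; 64 mm tall in all, the cap being the top 18 mm; about 35 g. Origin: centre of its underside; z up along its axis.
- place_1: Compartment of the analyser carrier next to the blue handle, lined with black rubber. Origin: centre of the liner's top face, where the bottle stands, 5 mm above the bench; x along the row towards the handle, y across it, z up. 42 x 42 mm inside, walls 3 mm thick, their tops 17 mm above the liner.
- place_2: Compartment of the analyser carrier second from the blue handle, lined with black rubber. Origin: centre of the liner's top face, where the bottle stands, 5 mm above the bench; x along the row towards the handle, y across it, z up. The carrier is a fixed white strip, 183 x 54 mm, of four such compartments in a row at 45 mm pitch; it may point any way.
- place_3: Compartment of the analyser carrier third from the blue handle, lined with black rubber. Origin: centre of the liner's top face, where the bottle stands, 5 mm above the bench; x along the row towards the handle, y across it, z up. Beyond compartment 1 the carrier has a blue end block and an upright blue loop handle, its top 50 mm above the bench, 46 mm from the centre of compartment 1.
- place_4: Compartment of the analyser carrier last in the row, farthest from the handle, lined with black rubber. Origin: centre of the liner's top face, where the bottle stands, 5 mm above the bench; x along the row towards the handle, y across it, z up.
- tube_rack: Bystander: grey rack with ten capped patient tubes (lilac, purple and yellow caps), loose, 56 mm (x) by 122 mm (y), 89 mm tall. Origin: centre of its underside.
- tip_box: Bystander: blue pipette-tip box with rows of cream tips, loose, 84 mm (x) by 122 mm (y), 57 mm tall. Origin: centre of its underside.
Not all that is in view belongs to the job. What is shaped like the bottle_pale but green, purple or turquoise is not meant.

How it is judged:
By the outcome, as a careful person would: the job done as asked, in the order asked, and still so for the second after the job is handed in, with the robot touching nothing.
It also fails if it takes over 109 s, if anything falls off the work surface, if the arm or the gripper's body presses on something with over 40 N, if the wrist force passes 120 N, or if a joint passes its speed limit or range.

ROBOT

A 7-joint arm with a two-finger parallel gripper is mounted at the origin on the work surface. World frame = base frame: x ahead of the robot, y to its left, z up, the work surface at z = 0. Lengths are in mm, angles in rad, forces in N, time in s.
With the tool pointing down it reaches from about 400 to 875 mm from the base axis. Payload 4.4 kg.
Tool frame: the origin (TCP) lies midway between the tips of the shut fingers; the grasp point (between the pads) lies 19 mm behind it; z points along the fingers, y is the line along which they close (so a half turn about z gives the same grasp; the last joint's range is limited). The gripper opens to 85 mm and grips with 20 to 120 N. Pads are 22 mm wide; open, the fingers measure 114 mm over their backs; the gripper's body (76 mm by 85 mm) begins 54 mm behind the grasp point. The pads swing forward as they close: fully open they stand 13 mm farther back than shut.
Start: joints at [-1.37, 0.628, 0.038, 1.517, -0.027, 0.996, -0.02], TCP at [171.345, 627.024, 231.313] pointing down, gripper open.
Joint ranges: [-3.06, 3.06], [-0.37, 2.12], [-1.25, 1.32], [0.18, 2.47], [-1.1, 4.24], [0.23, 1.98], [-2.94, 2.94]. Speed limits (rad/s): [2.57, 2.57, 3.14, 3.14, 3.14, 3.14, 3.14].

INTERFACE

Orientations are given as [roll, pitch, yaw] about the fixed x, y, z axes, in that order (R = Rz(yaw) Ry(pitch) Rx(roll)).
In Python, from cell import monitor, cams, ctrl gives the robot as it stands.
- The arm moves only by the tool drive_tool, never from a script. Its argument "motion" is a list of rows, each an object with "fingers": the opening, from 0 (shut) to 1 (fully open); "linear": the shift along the tool's x, y, z in m, a list of three; "twist": the turn about the tool's z in rad. In form: [{"fingers": fingers, "linear": [x, y, z], "twist": twist}, ...]. A call has 1 to 5 rows; each row shifts and turns the commanded pose from where the row before left it, along the tool's axes as they then stand; what a row does not reach is not made up. A row lasts 1/12 s, in which the tool goes at most 41.7 mm and 7.16 degrees, less where a joint would pass 70% of its speed; a pose out of reach is approached as far as the arm can. A call with a gripper value outside its range is refused whole. The fingers move at their own pace and stop on an object; the grip force is fixed at half the most. Time passes only in rows, so rows that do not move let the fingers close. It gives the time, the measured TCP pose, the force, the opening and the grip force at its end, in the units of the state.
- monitor.read_state(): the state, without advancing time (a new reading comes with each control period).
- cams.get_image(name): name is "scene" or "side" or "wrist"; returns a dict with "color" (400x640x3 uint8, blue, green, red), "K" (3x3 intrinsics, pixels), "k1" (the pictures are not rectified: a ray, as slopes to the right and down, at radius r is drawn at 1 + k1 r^2 times it, then the intrinsics apply), "R" (3x3) and "t" (3): a world point X has camera coordinates R X + t. Camera axes: x right, y down, z forward; pixel columns grow to the right and rows downward; lengths in mm; the calibration is good to about 2 mm. A picture is of the moment at which its call begins. There is no depth.
- ctrl.finish_job(): hands the job in; it is judged then, once.
The state is a dict: "clock": time; "qpos": joint angles; "qd": joint speeds; "tau": joint torques, N m; "eef_pos": TCP position; "tool_rot": TCP orientation; "force": force on the tool from outside, world axes, zero at the start; "torque": the same for the moment, N m; "width": finger opening in mm; "gripper_force": force on a finger pad.
Only numpy, scipy, OpenCV 4.12 (cv2) and the standard library are available. Lean on these libraries where they do the work, as an engineer would, in place of code of your own. Each camera call takes 0.05 s, during which the arm holds its last target. There are 200 camera calls.

## Working session

There is one attempt and no reset: what is moved stays moved. The work goes in short steps, Python scripts to look and compute and a tool call to move; the robot and the scene stay as the last step left them, time stands still between calls to the robot, and variables do not carry over. Pictures are saved under pics/ and viewed, at most 14 in all, crops included, and the job is handed in when it is done.

Besides the shell and the picture viewer there is one more tool, called in YAML: its name, and indented under it one key for each argument. drive_tool: Moves the arm, as the interface text tells. Its arguments: {"type":"object","properties":{"motion":{"type":"array"}},"required":["motion"]}

```bash
mkdir -p pics; ls
python3 - <<'E'
from cell import monitor, cams
import cv2
s=monitor.read_state(); print({k:s[k] for k in ("clock","eef_pos","tool_rot","width","force")})
for n in ("scene","side"):
    d=cams.get_image(n); cv2.imwrite(f"pics/{n}0.png",d["color"]); print(n,d["K"],d["k1"],d["R"],d["t"])
E
```

```text
pics
{'clock': 0.0, 'eef_pos': array([171.1534105 , 626.43832794, 230.42541099]), 'tool_rot': array([-3.13978450e+00, -2.06293319e-05,  2.87482873e+00]), 'width': 85.43301303861527, 'force': array([0.19971849, 0.06506601, 0.11918386])}
scene [[370.54485488   0.         322.32607919]
 [  0.         370.54485488 199.43256495]
 [  0.           0.           1.        ]] -0.016527055859865986 [[-0.20698249  0.97817604  0.01816254]
 [ 0.69032927  0.15917851 -0.70576745]
 [-0.6932559  -0.13354337 -0.70821072]] [ 116.23197789 -385.28754152 1165.39492213]
side [[445.11290061   0.         324.32058671]
 [  0.         445.11290061 201.54022596]
 [  0.           0.           1.        ]] -0.06747839264191273 [[ 0.78236691 -0.62248849 -0.02025074]
 [-0.35694935 -0.42150818 -0.83361743]
 [ 0.51038141  0.65942318 -0.55197091]] [-427.26879267  251.08908689  705.05738053]
```

View pics/scene0.png

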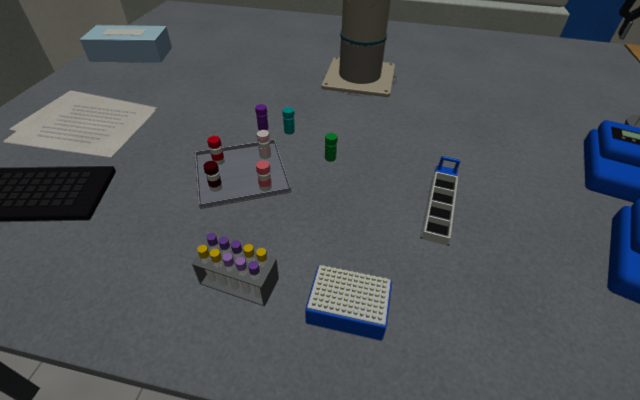

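View pics/side0.png

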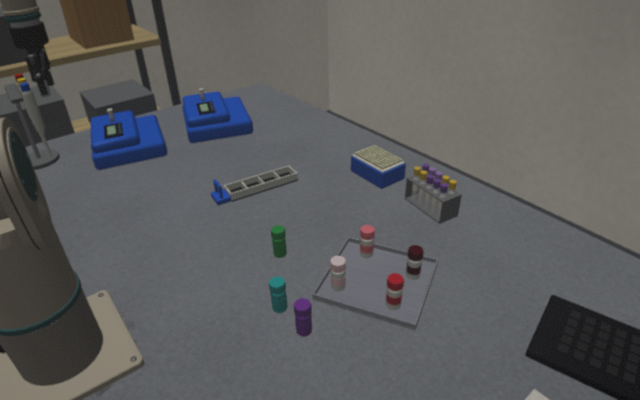

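The scene view shows the caps at about pale (264,136), light (264,167), mid (215,141) and dark (211,167). The carrier runs from the handle at (449,165) to (437,235). In the side view the caps are at about (338,262), (368,232), (395,281) and (415,250), with the handle at (220,188). I'll zoom in on these to measure.

Run:
```python
import cv2,numpy as np
a=cv2.imread("pics/scene0.png");b=cv2.imread("pics/side0.png")
def c(im,x,y,w=100,h=75):
    return cv2.resize(im[y:y+h,x:x+w],(400,300),interpolation=cv2.INTER_CUBIC)
cv2.imwrite("pics/m1.png",np.vstack([np.hstack([c(a,190,125),c(a,390,155,120,90)]),np.hstack([c(b,320,225,120,90),c(b,205,150)])]))
```

```text
(no output)
```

View pics/m1.png

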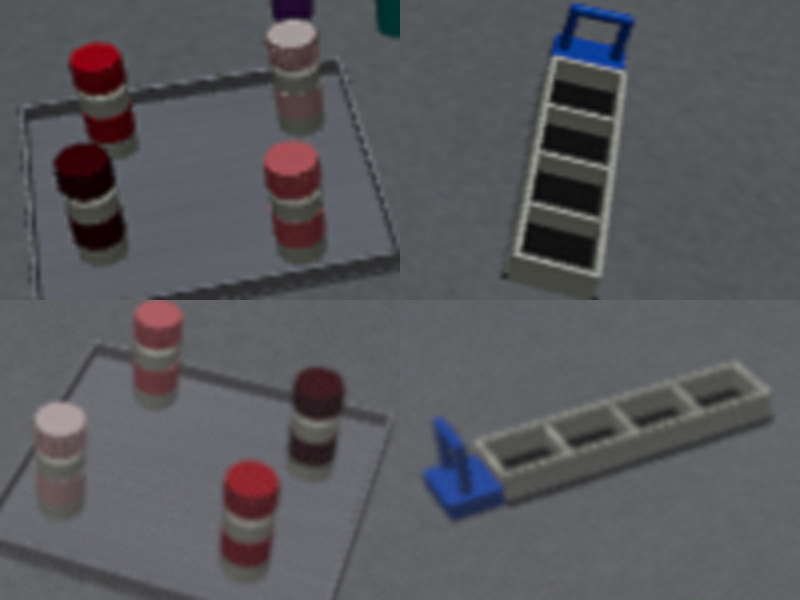

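```bash
cat > geo.py <<'E'
import numpy as np, cv2, pickle
from scipy.optimize import least_squares
from cell import cams
try: C=pickle.load(open("cal.pkl","rb"))
except OSError:
    C={n:{k:np.array(v) for k,v in cams.get_image(n).items() if k!="color"} for n in("scene","side")}
    pickle.dump(C,open("cal.pkl","wb"))
def proj(c,X):
    X=np.atleast_2d(X).astype(float)
    return cv2.projectPoints(X,cv2.Rodrigues(c["R"])[0],c["t"].reshape(3,1).astype(float),c["K"],np.array([float(c["k1"]),0,0,0]))[0][:,0]
E
python3 - <<'E'
from geo import *
caps=dict(pale=((263,134),(338.3,260.4)),light=((263,164.25),(367.4,229.5)),mid=((214,139.5),(395,277.8)),dark=((210.75,165),(415.7,249.3)))
for n,(a,b) in caps.items():
    f=lambda X:np.r_[(proj(C["scene"],X)[0]-a),(proj(C["side"],X)[0]-b)]
    r=least_squares(f,[450,-200,60]); print(n,r.x.round(1),r.fun.round(1),"fixed z:",
      least_squares(lambda p:f([*p,67]),r.x[:2]).x.round(1))
sc=[(435.9,172.1),(457.5,176),(423.6,232.1),(450.6,237.5)]; sd=[(231.75,194),(298,172.5),(224.25,185),(289.5,165.5)]
pts=[]
S=dict(zip("abcd",sc)); 
# a: handle,-y ; b: handle,+y ; c: far,-y ; d: far,+y ; side: near edge is toward -y
D=dict(a=(231.75,194),c=(298,172.5),b=(224.25,185),d=(289.5,165.5))
for k in "abcd":
    r=least_squares(lambda X:np.r_[(proj(C["scene"],X)[0]-S[k]),(proj(C["side"],X)[0]-D[k])],[450,250,20]); print(k,r.x.round(1),r.fun.round(1)); pts.append(r.x)
p=np.array(pts); print(np.linalg.norm(p[0]-p[1]),np.linalg.norm(p[0]-p[2]))
def model(q):
    u=np.array([np.cos(q[2]),np.sin(q[2])]);v=np.array([u[1],-u[0]])
    return {k:np.r_[q[:2]+u*91.5*i+v*27*j,22] for k,i,j in(("a",1,-1),("b",1,1),("c",-1,-1),("d",-1,1))}
best=None
for flip in (1,-1):
  def res(q):
    m=model(q)
    if flip<0: m=dict(a=m["b"],b=m["a"],c=m["d"],d=m["c"])
    return np.concatenate([np.r_[proj(C["scene"],m[k])[0]-S[k],proj(C["side"],m[k])[0]-D[k]] for k in "abcd"])
  dd=p[0]-p[2]
  r=least_squares(res,[*p.mean(0)[:2],np.arctan2(dd[1],dd[0])]); print(flip,r.cost,r.x,r.fun.round(1))
  if best is None or r.cost<best.cost:best=r
q=best.x;u=np.array([np.cos(q[2]),np.sin(q[2])])
for i in range(4): print("place",i+1,(q[:2]+u*(67.5-45*i)).round(1))
E
```

```text
pale [ 450.1 -161.7   64.7] [-0.5  0.2 -0.4 -0.2] fixed z: [ 449.8 -162.3]
light [ 551.4 -128.2   65.2] [-0.6  0.3 -0.6 -0.2] fixed z: [ 551.5 -128.4]
mid [ 494.6 -258.6   65.4] [-0.2  0.1 -0.2 -0. ] fixed z: [ 494.2 -259. ]
dark [ 577.6 -230.    65.5] [-0.5  0.2 -0.5 -0.1] fixed z: [ 577.4 -230.1]
a [441.1 228.4  20.5] [-0.6  0.6 -0.7 -0.6]
b [445.7 274.4  22.6] [-0.5  0.5 -0.6 -0.6]
c [622.  205.3  21.7] [-0.3  0.2 -0.4 -0.3]
d [626.2 253.4  22.6] [-0.8  0.7 -1.2 -1. ]
46.28114830932341 182.414982880667
1 10.404582633075439 [533.59676954 240.2452633    3.02293238] [-2.4 -0.7 -0.5 -0.2  1.1  1.  -1.1 -1.  -1.7 -0.4 -0.   0.1  0.7  1.7
 -1.4 -1.3]
-1 1694.7850343832438 [532.33084515 240.23369588   3.00279005] [ 23.5   4.9  -9.1 -10.2 -23.1  -4.9   6.    8.7  26.6   6.6  -9.7  -7.9
 -29.6  -6.8   8.2   7.6]
place 1 [466.6 248.2]
place 2 [511.3 242.9]
place 3 [555.9 237.6]
place 4 [600.6 232.3]
```

drive_tool:
  motion:
    - {"fingers": 1,"linear": [0,0,0],"twist": -0.074}
    - {"fingers": 1,"linear": [0,0,0],"twist": -0.074}
    - {"fingers": 1,"linear": [-0.025,-0.022,0],"twist": 0}
    - {"fingers": 1,"linear": [-0.025,-0.022,0],"twist": 0}
    - {"fingers": 1,"linear": [-0.025,-0.022,0],"twist": 0}

```text
clock: 0.62
eef_pos: [238.2, 551.7, 230.9]
tool_rot: [-3.141, -0.0, 3.024]
force: [1.7, -0.2, 0.4]
width: 85.2
gripper_force: 0.0
```

drive_tool:
  motion:
    - {"fingers": 1,"linear": [-0.025,-0.022,0],"twist": 0}
    - {"fingers": 1,"linear": [-0.025,-0.022,0],"twist": 0}
    - {"fingers": 1,"linear": [-0.025,-0.022,0],"twist": 0}
    - {"fingers": 1,"linear": [-0.025,-0.022,0],"twist": 0}
    - {"fingers": 1,"linear": [-0.025,-0.022,0],"twist": 0}

```text
clock: 1.03
eef_pos: [349.9, 427.1, 231.3]
tool_rot: [-3.141, -0.0, 3.023]
force: [0.9, 0.1, 0.5]
width: 85.7
gripper_force: 0.0
```

drive_tool:
  motion:
    - {"fingers": 1,"linear": [-0.025,-0.022,0],"twist": 0}
    - {"fingers": 1,"linear": [-0.025,-0.022,0],"twist": 0}
    - {"fingers": 1,"linear": [-0.025,-0.022,0],"twist": 0}
    - {"fingers": 1,"linear": [-0.025,-0.022,0],"twist": 0}
    - {"fingers": 1,"linear": [-0.025,-0.022,0],"twist": 0}

```text
clock: 1.45
eef_pos: [461.0, 303.1, 231.3]
tool_rot: [3.142, -0.0, 3.023]
force: [0.2, 0.9, -0.2]
width: 85.5
gripper_force: 0.0
```

drive_tool:
  motion:
    - {"fingers": 1,"linear": [-0.003,-0.033,0.004],"twist": 0}
    - {"fingers": 1,"linear": [-0.003,-0.033,0.004],"twist": 0}
    - {"fingers": 1,"linear": [-0.003,-0.033,0.004],"twist": 0}
    - {"fingers": 1,"linear": [-0.003,-0.033,0.004],"twist": 0}
    - {"fingers": 1,"linear": [-0.003,-0.033,0.004],"twist": 0}

```text
clock: 1.87
eef_pos: [455.2, 137.3, 211.1]
tool_rot: [-3.142, 0.0, 3.023]
force: [0.9, -0.9, -0.2]
width: 85.3
gripper_force: 0.0
```

drive_tool:
  motion:
    - {"fingers": 1,"linear": [-0.003,-0.033,0.004],"twist": 0}
    - {"fingers": 1,"linear": [-0.003,-0.033,0.004],"twist": 0}
    - {"fingers": 1,"linear": [-0.003,-0.033,0.004],"twist": 0}
    - {"fingers": 1,"linear": [-0.003,-0.033,0.004],"twist": 0}
    - {"fingers": 1,"linear": [-0.003,-0.033,0.004],"twist": 0}

```text
clock: 2.28
eef_pos: [450.6, -28.2, 191.2]
tool_rot: [3.142, 0.0, 3.023]
force: [1.1, -0.6, 0.1]
width: 85.3
gripper_force: 0.0
```

drive_tool:
  motion:
    - {"fingers": 1,"linear": [-0.003,-0.033,0.004],"twist": 0}
    - {"fingers": 1,"linear": [-0.003,-0.033,0.004],"twist": 0}
    - {"fingers": 1,"linear": [-0.003,-0.033,0.004],"twist": 0}
    - {"fingers": 1,"linear": [-0.003,-0.033,0.004],"twist": 0}
    - {"fingers": 1,"linear": [0,0,0],"twist": 0}

```text
clock: 2.7
eef_pos: [446.0, -166.9, 174.9]
tool_rot: [-3.137, 0.0, 3.013]
force: [-0.1, -0.5, 0.3]
width: 85.3
gripper_force: 0.0
```

```bash
cat >> geo.py <<'E'
def go(x,y,z,yaw=3.023):
    "tool-frame shift from the measured pose to the target"
    from cell import monitor
    s=monitor.read_state(); p=s["eef_pos"]; w=s["tool_rot"][2]
    dx,dy=x-p[0],y-p[1]
    print("at",p.round(1),"dtool",np.round([np.cos(w)*dx+np.sin(w)*dy,np.sin(w)*dx-np.cos(w)*dy,p[2]-z],1),"twist",round(w-yaw,3))
E
python3 - <<'E'
from geo import *
d=cams.get_image("wrist"); cv2.imwrite("pics/w1.png",d["color"])
for n,p in dict(pale=(449.8,-162.3,67),light=(551.5,-128.4,67)).items(): print(n,proj({k:np.array(v) for k,v in d.items()},p))
go(450,-162,36)
E
```

```text
pale [[332.3321178  203.46065994]]
light [[380.52311876 299.52835302]]
at [ 446.3 -163.3  175. ] dtool [ -3.5   1.7 139. ] twist -0.008
```

View pics/w1.png

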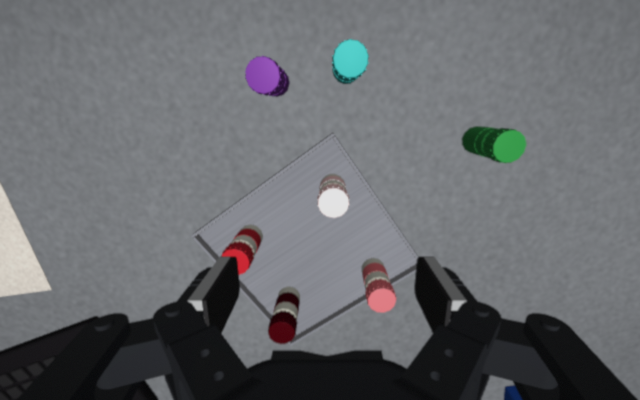

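The predicted caps match the wrist view: pale at (333,203) and light at (381,300). Descending on the pale one.

drive_tool:
  motion:
    - {"fingers": 1,"linear": [-0.0035,0.0017,0.025],"twist": -0.008}
    - {"fingers": 1,"linear": [0,0,0.03],"twist": 0}
    - {"fingers": 1,"linear": [0,0,0.03],"twist": 0}
    - {"fingers": 1,"linear": [0,0,0.03],"twist": 0}
    - {"fingers": 1,"linear": [0,0,0.015],"twist": 0}

```text
clock: 3.17
eef_pos: [449.6, -156.0, 42.7]
tool_rot: [3.14, -0.003, 3.033]
force: [-0.6, -0.7, -0.4]
width: 85.3
gripper_force: 0.0
```

drive_tool:
  motion:
    - {"fingers": 1,"linear": [0,0,0.009],"twist": 0}
    - {"fingers": 1,"linear": [0,0,0],"twist": 0}
    - {"fingers": 1,"linear": [0,0,0],"twist": 0}

```text
clock: 3.42
eef_pos: [451.1, -157.3, 36.5]
tool_rot: [3.141, -0.0, 3.032]
force: [0.2, 0.3, 0.9]
width: 85.4
gripper_force: 0.0
```

```bash
python3 -c "
from geo import *
go(450,-162,36)"
```

```text
at [ 451.1 -157.3   36.5] dtool [ 0.6 -4.8  0.5] twist 0.009
```

drive_tool:
  motion:
    - {"fingers": 1,"linear": [0.0006,-0.0048,0.0005],"twist": 0.009}
    - {"fingers": 1,"linear": [0,0,0],"twist": 0}
    - {"fingers": 0,"linear": [0,0,0],"twist": 0}
    - {"fingers": 0,"linear": [0,0,0],"twist": 0}
    - {"fingers": 0,"linear": [0,0,0],"twist": 0}

```text
clock: 3.83
eef_pos: [449.9, -162.8, 36.3]
tool_rot: [-3.141, 0.001, 3.022]
force: [0.2, -0.3, 0.1]
width: 51.6
gripper_force: 0.0
```

drive_tool:
  motion:
    - {"fingers": 0,"linear": [0,0,0],"twist": 0}
    - {"fingers": 0,"linear": [0,0,0],"twist": 0}
    - {"fingers": 0,"linear": [0,0,0],"twist": 0}
    - {"fingers": 0,"linear": [0,0,0],"twist": 0}
    - {"fingers": 0,"linear": [0,0,0],"twist": 0}

```text
clock: 4.25
eef_pos: [449.8, -162.6, 36.1]
tool_rot: [3.142, 0.0, 3.022]
force: [0.5, 0.0, 4.7]
width: 25.8
gripper_force: 58.6
```

drive_tool:
  motion:
    - {"fingers": 0,"linear": [0,0,-0.01],"twist": 0}
    - {"fingers": 0,"linear": [0,0,-0.03],"twist": 0}
    - {"fingers": 0,"linear": [0,0,-0.03],"twist": 0}
    - {"fingers": 0,"linear": [0,0,-0.03],"twist": 0}
    - {"fingers": 0,"linear": [0,0.015,-0.02],"twist": 0}

```text
clock: 4.67
eef_pos: [451.7, -150.7, 158.7]
tool_rot: [-3.139, 0.003, 3.017]
force: [-0.5, -0.7, -0.8]
width: 25.9
gripper_force: 59.0
```

drive_tool:
  motion:
    - {"fingers": 0,"linear": [0.0024,0.03,0],"twist": 0}
    - {"fingers": 0,"linear": [0.0024,0.03,0],"twist": 0}
    - {"fingers": 0,"linear": [0.0024,0.03,0],"twist": 0}
    - {"fingers": 0,"linear": [0.0024,0.03,0],"twist": 0}
    - {"fingers": 0,"linear": [0.0024,0.03,0],"twist": 0}

```text
clock: 5.08
eef_pos: [457.2, 3.9, 156.4]
tool_rot: [3.141, 0.0, 3.021]
force: [0.7, 0.3, -0.3]
width: 25.7
gripper_force: 59.0
```

drive_tool:
  motion:
    - {"fingers": 0,"linear": [0.0024,0.03,0],"twist": 0}
    - {"fingers": 0,"linear": [0.0024,0.03,0],"twist": 0}
    - {"fingers": 0,"linear": [0.0024,0.03,0],"twist": 0}
    - {"fingers": 0,"linear": [0.0024,0.03,0],"twist": 0}
    - {"fingers": 0,"linear": [0.0024,0.03,0],"twist": 0}

```text
clock: 5.5
eef_pos: [463.0, 154.4, 156.2]
tool_rot: [-3.142, -0.0, 3.022]
force: [0.0, -0.9, -0.6]
width: 26.1
gripper_force: 59.0
```

drive_tool:
  motion:
    - {"fingers": 0,"linear": [0.0024,0.03,0],"twist": 0}
    - {"fingers": 0,"linear": [0.0024,0.03,0],"twist": 0}
    - {"fingers": 0,"linear": [0.0024,0.02,0],"twist": 0}
    - {"fingers": 0,"linear": [0,0.015,0],"twist": 0}
    - {"fingers": 0,"linear": [0,0,0],"twist": 0}

```text
clock: 5.92
eef_pos: [467.6, 252.0, 156.1]
tool_rot: [3.139, 0.001, 3.027]
force: [0.1, -0.5, 0.0]
width: 25.9
gripper_force: 59.0
```

drive_tool:
  motion:
    - {"fingers": 0,"linear": [0,0,0],"twist": 0}
    - {"fingers": 0,"linear": [0,0,0],"twist": 0}
    - {"fingers": 0,"linear": [0,0,0],"twist": 0}

```text
clock: 6.17
eef_pos: [467.8, 245.9, 155.8]
tool_rot: [-3.14, -0.0, 3.019]
force: [0.3, 0.1, -0.2]
width: 25.8
gripper_force: 59.0
```

Run:
```python
from geo import *
d=cams.get_image("wrist"); D={k:np.array(v) for k,v in d.items()}; im=d["color"].copy()
for p in [(466.6,248.2),(511.3,242.9),(555.9,237.6),(600.6,232.3)]:
    u=proj(D,[*p,5])[0]; cv2.circle(im,tuple(int(round(v)) for v in u),3,(0,255,0),1)
a=cams.get_image("scene")["color"]
cv2.imwrite("pics/w2.png",np.hstack([cv2.resize(im[100:400],(400,188))[:188],cv2.resize(a[60:260,300:560],(400,300))[:188]]) if 0 else im)
go(466.6,248.2,45)
```

```text
at [467.8 246.5 155.9] dtool [  1.4   1.6 110.9] twist -0.004
```

View pics/w2.png

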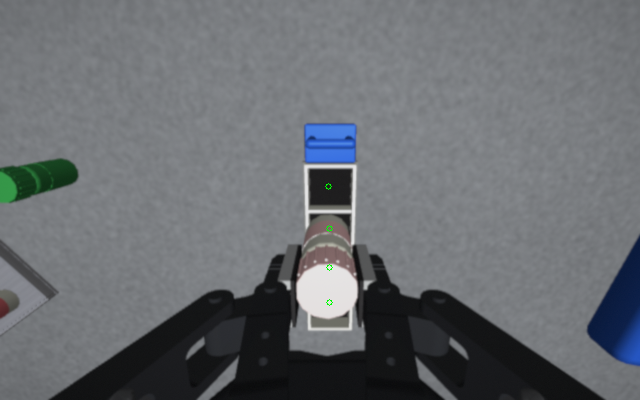

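drive_tool:
  motion:
    - {"fingers": 0,"linear": [0.0014,0.0026,0.015],"twist": -0.004}
    - {"fingers": 0,"linear": [0,0,0.03],"twist": 0}
    - {"fingers": 0,"linear": [0,0,0.025],"twist": 0}
    - {"fingers": 0,"linear": [0,0,0.01],"twist": 0}
    - {"fingers": 0,"linear": [0,0,0],"twist": 0}

```text
clock: 6.68
eef_pos: [465.2, 249.3, 73.8]
tool_rot: [-3.138, -0.004, 3.025]
force: [-0.1, -0.8, -0.7]
width: 26.1
gripper_force: 59.0
```

drive_tool:
  motion:
    - {"fingers": 0,"linear": [0,0,0.015],"twist": 0}
    - {"fingers": 0,"linear": [0,0,0.012],"twist": 0}
    - {"fingers": 0,"linear": [0,0,0.006],"twist": 0}
    - {"fingers": 0,"linear": [0,0,0],"twist": 0}
    - {"fingers": 0,"linear": [0,0,0],"twist": 0}

```text
clock: 7.1
eef_pos: [467.1, 250.9, 43.6]
tool_rot: [3.141, 0.001, 3.025]
force: [0.2, 0.1, -0.2]
width: 25.8
gripper_force: 59.0
```

drive_tool:
  motion:
    - {"fingers": 0,"linear": [0,0,0.003],"twist": 0}
    - {"fingers": 0,"linear": [0,0,0],"twist": 0}
    - {"fingers": 0,"linear": [0,0,0],"twist": 0}

```text
clock: 7.35
eef_pos: [466.8, 251.0, 40.3]
tool_rot: [3.141, 0.001, 3.026]
force: [-0.3, -0.2, -0.5]
width: 26.1
gripper_force: 59.0
```

Run:
```python
from geo import *
go(466.6,249.2,38)
a=cams.get_image("scene")["color"];b=cams.get_image("side")["color"]
cv2.imwrite("pics/p1.png",np.hstack([cv2.resize(a[120:250,390:510],(400,433)),cv2.resize(b[120:228,180:280],(400,433))]))
```

```text
at [466.8 251.   40.3] dtool [ 0.  -1.9  2.3] twist 0.003
```

View pics/p1.png

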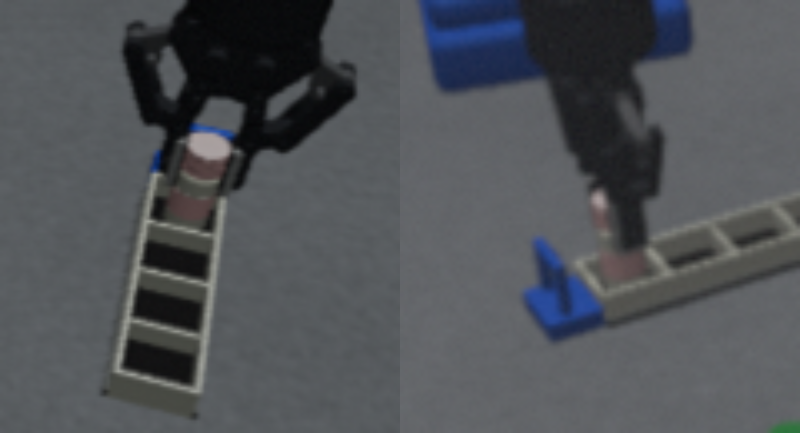

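The bottle is centred in compartment 1, next to the handle, about 2 mm above the liner.

drive_tool:
  motion:
    - {"fingers": 0,"linear": [0,-0.0015,0.001],"twist": 0}
    - {"fingers": 0,"linear": [0,0,0.001],"twist": 0}
    - {"fingers": 0,"linear": [0,0,0],"twist": 0}
    - {"fingers": 0,"linear": [0,0,0],"twist": 0}

```text
clock: 7.78
eef_pos: [466.5, 249.2, 38.1]
tool_rot: [-3.142, 0.0, 3.026]
force: [-0.4, -1.0, 4.9]
width: 26.3
gripper_force: 59.3
```

drive_tool:
  motion:
    - {"fingers": 0,"linear": [0,0,0.0006],"twist": 0}
    - {"fingers": 0,"linear": [0,0,0],"twist": 0}
    - {"fingers": 0,"linear": [0,0,0],"twist": 0}

```text
clock: 8.03
eef_pos: [466.6, 249.2, 38.1]
tool_rot: [3.141, 0.0, 3.026]
force: [-1.4, -2.2, 11.1]
width: 25.7
gripper_force: 60.0
```

drive_tool:
  motion:
    - {"fingers": 0.6,"linear": [0,0,-0.0006],"twist": 0}
    - {"fingers": 0.8,"linear": [0,0,0],"twist": 0}
    - {"fingers": 0.8,"linear": [0,0,0],"twist": 0}
    - {"fingers": 0.8,"linear": [0,0,0],"twist": 0}
    - {"fingers": 0.8,"linear": [0,0,0],"twist": 0}

```text
clock: 8.45
eef_pos: [466.3, 249.4, 37.5]
tool_rot: [-3.141, -0.0, 3.026]
force: [-0.4, -0.1, 0.1]
width: 68.3
gripper_force: 0.0
```

drive_tool:
  motion:
    - {"fingers": 0.8,"linear": [0,0,-0.01],"twist": 0}
    - {"fingers": 0.8,"linear": [0,0,-0.03],"twist": 0}
    - {"fingers": 0.8,"linear": [0,0,-0.03],"twist": 0}
    - {"fingers": 0.8,"linear": [0,0,-0.03],"twist": 0}
    - {"fingers": 0.8,"linear": [0,0,-0.02],"twist": 0}

```text
clock: 8.87
eef_pos: [467.2, 249.8, 161.0]
tool_rot: [3.14, 0.002, 3.026]
force: [0.5, 0.3, -1.3]
width: 68.3
gripper_force: 0.0
```

drive_tool:
  motion:
    - {"fingers": 1,"linear": [-0.0108,-0.0304,0],"twist": 0}
    - {"fingers": 1,"linear": [-0.0108,-0.0304,0],"twist": 0}
    - {"fingers": 1,"linear": [-0.0108,-0.0304,0],"twist": 0}
    - {"fingers": 1,"linear": [-0.0108,-0.0304,0],"twist": 0}
    - {"fingers": 1,"linear": [-0.0108,-0.0304,0],"twist": 0}

```text
clock: 9.28
eef_pos: [502.6, 90.8, 158.6]
tool_rot: [3.141, 0.001, 3.026]
force: [1.0, -0.4, 0.4]
width: 85.1
gripper_force: 0.0
```

drive_tool:
  motion:
    - {"fingers": 1,"linear": [-0.0108,-0.0304,0],"twist": 0}
    - {"fingers": 1,"linear": [-0.0108,-0.0304,0],"twist": 0}
    - {"fingers": 1,"linear": [-0.0108,-0.0304,0],"twist": 0}
    - {"fingers": 1,"linear": [-0.0108,-0.0304,0],"twist": 0}
    - {"fingers": 1,"linear": [-0.0108,-0.0304,0],"twist": 0}

```text
clock: 9.7
eef_pos: [538.6, -66.7, 158.5]
tool_rot: [3.142, 0.0, 3.026]
force: [0.4, 0.2, 0.1]
width: 85.4
gripper_force: 0.0
```

drive_tool:
  motion:
    - {"fingers": 1,"linear": [-0.0108,-0.0304,0],"twist": 0}
    - {"fingers": 1,"linear": [-0.0108,-0.0304,0],"twist": 0}
    - {"fingers": 1,"linear": [0,0,0],"twist": 0}
    - {"fingers": 1,"linear": [0,0,0],"twist": 0}
    - {"fingers": 1,"linear": [0,0,0],"twist": 0}

```text
clock: 10.12
eef_pos: [552.7, -127.2, 158.0]
tool_rot: [3.141, -0.0, 3.026]
force: [-0.8, 0.2, -0.4]
width: 85.7
gripper_force: 0.0
```

drive_tool:
  motion:
    - {"fingers": 1,"linear": [0,0,0.03],"twist": 0}
    - {"fingers": 1,"linear": [0,0,0.02],"twist": 0}
    - {"fingers": 1,"linear": [0,0,0],"twist": 0}
    - {"fingers": 1,"linear": [0,0,0],"twist": 0}

```text
clock: 10.45
eef_pos: [552.2, -126.0, 107.4]
tool_rot: [3.141, -0.003, 3.028]
force: [0.6, -0.5, 0.4]
width: 85.1
gripper_force: 0.0
```

Run:
```python
from geo import *
go(551.5,-128.4,36)
d=cams.get_image("wrist");D={k:np.array(v) for k,v in d.items()}
print(proj(D,[551.5,-128.4,67]))
a=cams.get_image("scene")["color"]
cv2.imwrite("pics/w3.png",np.hstack([cv2.resize(d["color"],(440,275)),cv2.resize(a[120:230,390:530],(350,275))]))
```

```text
at [ 552.2 -126.   107.4] dtool [ 0.4 -2.5 71.4] twist 0.005
[[321.91850434 229.21586713]]
```

View pics/w3.png

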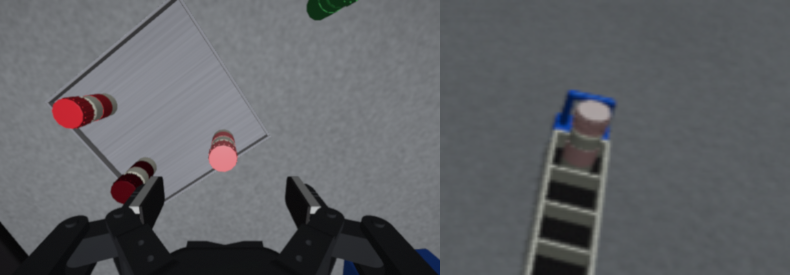

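The pale bottle stands upright in compartment 1. The light cap is at full-frame (323,228), where it was predicted. Grasping it, then carrying it to place 2.

drive_tool:
  motion:
    - {"fingers": 1,"linear": [0.0004,-0.0025,0.02],"twist": 0.004}
    - {"fingers": 1,"linear": [0,0,0.03],"twist": 0}
    - {"fingers": 1,"linear": [0,0,0.021],"twist": 0}
    - {"fingers": 1,"linear": [0,0,0],"twist": 0}
    - {"fingers": 1,"linear": [0,0,0],"twist": 0}

```text
clock: 10.97
eef_pos: [552.5, -130.1, 37.4]
tool_rot: [3.141, -0.0, 3.022]
force: [0.4, 0.1, 0.6]
width: 85.3
gripper_force: 0.0
```

drive_tool:
  motion:
    - {"fingers": 0,"linear": [0,0,0],"twist": 0}
    - {"fingers": 0,"linear": [0,0,0],"twist": 0}
    - {"fingers": 0,"linear": [0,0,0],"twist": 0}
    - {"fingers": 0,"linear": [0,0,0],"twist": 0}
    - {"fingers": 0,"linear": [0,0,0],"twist": 0}

```text
clock: 11.38
eef_pos: [552.8, -130.4, 37.6]
tool_rot: [3.142, 0.001, 3.022]
force: [-1.8, 2.0, 10.0]
width: 26.0
gripper_force: 61.3
```

drive_tool:
  motion:
    - {"fingers": 0,"linear": [0,0,0],"twist": 0}
    - {"fingers": 0,"linear": [0,0,0],"twist": 0}
    - {"fingers": 0,"linear": [0,0,0],"twist": 0}

```text
clock: 11.63
eef_pos: [552.9, -130.3, 37.7]
tool_rot: [3.142, 0.001, 3.022]
force: [-0.1, 0.5, 6.9]
width: 25.9
gripper_force: 58.5
```

drive_tool:
  motion:
    - {"fingers": 0,"linear": [0,0,-0.01],"twist": 0}
    - {"fingers": 0,"linear": [0,0,-0.03],"twist": 0}
    - {"fingers": 0,"linear": [0,0,-0.03],"twist": 0}
    - {"fingers": 0,"linear": [0,0,-0.03],"twist": 0}
    - {"fingers": 0,"linear": [0.0036,0.0153,-0.02],"twist": 0}

```text
clock: 12.05
eef_pos: [551.5, -118.8, 160.1]
tool_rot: [-3.139, 0.004, 3.017]
force: [0.5, 0.3, -0.5]
width: 25.7
gripper_force: 59.0
```

drive_tool:
  motion:
    - {"fingers": 0,"linear": [0.0071,0.0306,0],"twist": 0}
    - {"fingers": 0,"linear": [0.0071,0.0306,0],"twist": 0}
    - {"fingers": 0,"linear": [0.0071,0.0306,0],"twist": 0}
    - {"fingers": 0,"linear": [0.0071,0.0306,0],"twist": 0}
    - {"fingers": 0,"linear": [0.0071,0.0306,0],"twist": 0}

```text
clock: 12.47
eef_pos: [533.1, 42.7, 157.4]
tool_rot: [3.141, 0.0, 3.021]
force: [0.1, 0.4, -0.3]
width: 26.0
gripper_force: 59.0
```

drive_tool:
  motion:
    - {"fingers": 0,"linear": [0.0071,0.0306,0],"twist": 0}
    - {"fingers": 0,"linear": [0.0071,0.0306,0],"twist": 0}
    - {"fingers": 0,"linear": [0.0071,0.0306,0],"twist": 0}
    - {"fingers": 0,"linear": [0.0071,0.0306,0],"twist": 0}
    - {"fingers": 0,"linear": [0.0071,0.0306,0],"twist": 0}

```text
clock: 12.88
eef_pos: [516.1, 198.9, 157.3]
tool_rot: [-3.142, -0.0, 3.022]
force: [0.4, -0.8, -0.4]
width: 26.1
gripper_force: 59.0
```

drive_tool:
  motion:
    - {"fingers": 0,"linear": [0.0071,0.0306,0],"twist": 0}
    - {"fingers": 0,"linear": [0.0036,0.0153,0],"twist": 0}
    - {"fingers": 0,"linear": [0,0,0],"twist": 0}
    - {"fingers": 0,"linear": [0,0,0],"twist": 0}
    - {"fingers": 0,"linear": [0,0,0],"twist": 0}

```text
clock: 13.3
eef_pos: [511.6, 242.9, 157.0]
tool_rot: [-3.14, 0.0, 3.021]
force: [-0.5, -0.8, -0.8]
width: 26.1
gripper_force: 59.0
```

drive_tool:
  motion:
    - {"fingers": 0,"linear": [0,0,0.015],"twist": 0}
    - {"fingers": 0,"linear": [0,0,0.015],"twist": 0}
    - {"fingers": 0,"linear": [0,0,0],"twist": 0}
    - {"fingers": 0,"linear": [0,0,0],"twist": 0}
    - {"fingers": 0,"linear": [0,0,0],"twist": 0}

```text
clock: 13.72
eef_pos: [512.2, 243.4, 127.5]
tool_rot: [-3.142, 0.001, 3.02]
force: [0.2, 0.7, -1.4]
width: 26.2
gripper_force: 59.0
```

```bash
python3 -c "
from geo import *
go(511.3,243.9,44)"
```

```text
at [512.2 243.4 127.5] dtool [ 1.   0.4 83.5] twist -0.003
```

drive_tool:
  motion:
    - {"fingers": 0,"linear": [0.0003,0.0004,0.02],"twist": -0.003}
    - {"fingers": 0,"linear": [0,0,0.025],"twist": 0}
    - {"fingers": 0,"linear": [0,0,0.02],"twist": 0}
    - {"fingers": 0,"linear": [0,0,0.012],"twist": 0}
    - {"fingers": 0,"linear": [0,0,0.006],"twist": 0}

```text
clock: 14.13
eef_pos: [511.0, 244.3, 42.9]
tool_rot: [-3.141, -0.001, 3.024]
force: [0.4, 0.6, -0.1]
width: 25.8
gripper_force: 59.0
```

drive_tool:
  motion:
    - {"fingers": 0,"linear": [0,0,0.002],"twist": 0}
    - {"fingers": 0,"linear": [0,0,0],"twist": 0}
    - {"fingers": 0,"linear": [0,0,0],"twist": 0}

```text
clock: 14.38
eef_pos: [512.1, 245.1, 42.8]
tool_rot: [3.141, 0.002, 3.025]
force: [0.1, 0.0, -0.8]
width: 25.7
gripper_force: 59.0
```

Run:
```python
from geo import *
go(511.3,243.9,39.7)
a=cams.get_image("scene")["color"];b=cams.get_image("side")["color"]
cv2.imwrite("pics/p2.png",np.hstack([cv2.resize(a[120:250,390:510],(400,433)),cv2.resize(b[120:228,200:300],(400,433))]))
```

```text
at [512.1 245.1  42.8] dtool [ 0.6 -1.3  3.1] twist 0.002
```

View pics/p2.png

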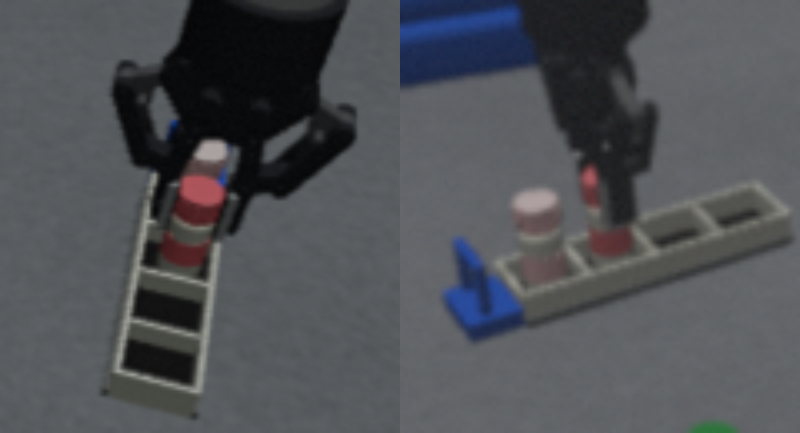

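The light bottle is inside compartment 2, with a slight +y bias, and the pale one stands upright. Nudging it by −1.3 mm and lowering.

drive_tool:
  motion:
    - {"fingers": 0,"linear": [0.0005,-0.0015,0.001],"twist": 0}
    - {"fingers": 0,"linear": [0,0,0.0015],"twist": 0}
    - {"fingers": 0,"linear": [0,0,0.0005],"twist": 0}
    - {"fingers": 0,"linear": [0,0,0],"twist": 0}
    - {"fingers": 0,"linear": [0,0,0],"twist": 0}

```text
clock: 14.9
eef_pos: [511.0, 243.3, 39.7]
tool_rot: [3.141, 0.001, 3.025]
force: [-1.2, -0.9, 6.4]
width: 26.1
gripper_force: 59.7
```

drive_tool:
  motion:
    - {"fingers": 0,"linear": [0,0,0.0005],"twist": 0}
    - {"fingers": 0,"linear": [0,0,0],"twist": 0}
    - {"fingers": 0,"linear": [0,0,0],"twist": 0}

```text
clock: 15.15
eef_pos: [511.1, 243.4, 39.6]
tool_rot: [3.141, 0.001, 3.025]
force: [-2.0, -0.6, 10.0]
width: 26.0
gripper_force: 59.9
```

drive_tool:
  motion:
    - {"fingers": 0.6,"linear": [0,0,-0.0006],"twist": 0}
    - {"fingers": 0.8,"linear": [0,0,0],"twist": 0}
    - {"fingers": 0.8,"linear": [0,0,0],"twist": 0}
    - {"fingers": 0.8,"linear": [0,0,0],"twist": 0}
    - {"fingers": 0.8,"linear": [0,0,0],"twist": 0}

```text
clock: 15.57
eef_pos: [510.5, 243.4, 38.7]
tool_rot: [-3.141, -0.0, 3.025]
force: [-0.5, 0.7, -0.1]
width: 68.3
gripper_force: 0.0
```

drive_tool:
  motion:
    - {"fingers": 0.8,"linear": [0,0,-0.01],"twist": 0}
    - {"fingers": 0.8,"linear": [0,0,-0.03],"twist": 0}
    - {"fingers": 0.8,"linear": [0,0,-0.03],"twist": 0}
    - {"fingers": 0.8,"linear": [0,0,-0.03],"twist": 0}
    - {"fingers": 0.8,"linear": [0,0,-0.02],"twist": 0}

```text
clock: 15.98
eef_pos: [511.5, 243.8, 162.2]
tool_rot: [3.14, 0.003, 3.025]
force: [-0.3, 0.3, 0.6]
width: 68.2
gripper_force: 0.0
```

drive_tool:
  motion:
    - {"fingers": 1,"linear": [-0.0026,-0.0313,0],"twist": 0}
    - {"fingers": 1,"linear": [-0.0026,-0.0313,0],"twist": 0}
    - {"fingers": 1,"linear": [-0.0026,-0.0313,0],"twist": 0}
    - {"fingers": 1,"linear": [-0.0026,-0.0313,0],"twist": 0}
    - {"fingers": 1,"linear": [-0.0026,-0.0313,0],"twist": 0}

```text
clock: 16.4
eef_pos: [505.1, 85.1, 159.7]
tool_rot: [3.141, 0.001, 3.025]
force: [0.6, -0.8, -0.9]
width: 85.3
gripper_force: 0.0
```

drive_tool:
  motion:
    - {"fingers": 1,"linear": [-0.0026,-0.0313,0],"twist": 0}
    - {"fingers": 1,"linear": [-0.0026,-0.0313,0],"twist": 0}
    - {"fingers": 1,"linear": [-0.0026,-0.0313,0],"twist": 0}
    - {"fingers": 1,"linear": [-0.0026,-0.0313,0],"twist": 0}
    - {"fingers": 1,"linear": [-0.0026,-0.0313,0],"twist": 0}

```text
clock: 16.82
eef_pos: [499.7, -72.0, 159.6]
tool_rot: [-3.142, 0.001, 3.025]
force: [0.3, 0.2, 0.2]
width: 85.3
gripper_force: 0.0
```

drive_tool:
  motion:
    - {"fingers": 1,"linear": [-0.0026,-0.0313,0],"twist": 0}
    - {"fingers": 1,"linear": [-0.0026,-0.0313,0],"twist": 0}
    - {"fingers": 1,"linear": [-0.0026,-0.0313,0],"twist": 0}
    - {"fingers": 1,"linear": [-0.0026,-0.0313,0],"twist": 0}
    - {"fingers": 1,"linear": [-0.0026,-0.0313,0],"twist": 0}

```text
clock: 17.23
eef_pos: [494.2, -229.1, 159.6]
tool_rot: [-3.141, 0.0, 3.025]
force: [0.4, 0.0, -0.1]
width: 85.5
gripper_force: 0.0
```

drive_tool:
  motion:
    - {"fingers": 1,"linear": [-0.0026,-0.0313,0],"twist": 0}
    - {"fingers": 1,"linear": [0,0,0.02],"twist": 0}
    - {"fingers": 1,"linear": [0,0,0.02],"twist": 0}
    - {"fingers": 1,"linear": [0,0,0],"twist": 0}
    - {"fingers": 1,"linear": [0,0,0],"twist": 0}

```text
clock: 17.65
eef_pos: [492.8, -258.4, 118.7]
tool_rot: [3.141, -0.002, 3.025]
force: [0.2, 0.5, -0.3]
width: 85.0
gripper_force: 0.0
```

drive_tool:
  motion:
    - {"fingers": 1,"linear": [0,0,0],"twist": 0}
    - {"fingers": 1,"linear": [0,0,0],"twist": 0}
    - {"fingers": 1,"linear": [0,0,0],"twist": 0}

```text
clock: 17.9
eef_pos: [494.4, -258.7, 120.1]
tool_rot: [-3.141, 0.002, 3.026]
force: [0.9, -0.4, -0.1]
width: 85.4
gripper_force: 0.0
```

Run:
```python
from geo import *
go(494.2,-259,37)
d=cams.get_image("wrist");D={k:np.array(v) for k,v in d.items()}
print(proj(D,[[494.2,-259,67],[577.4,-230.1,67]]))
a=cams.get_image("scene")["color"]
cv2.imwrite("pics/w4.png",np.hstack([cv2.resize(d["color"],(440,275)),cv2.resize(a[120:230,390:530],(350,275))]))
```

```text
at [ 494.4 -258.7  120.1] dtool [ 0.1 -0.3 83.1] twist 0.003
[[325.50096382 222.35596509]
 [375.67219254 319.08835012]]
```

View pics/w4.png

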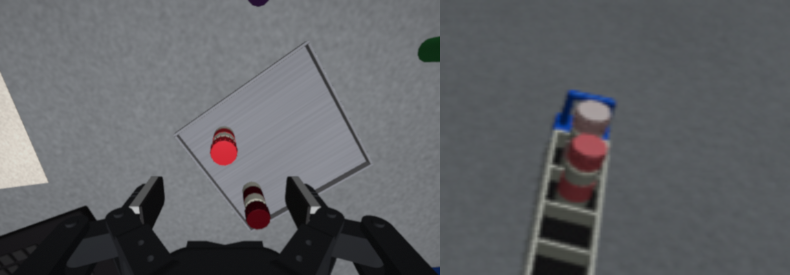

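The light bottle is upright in 2. The mid cap is at full-frame (326,222), as predicted. Grasping it.

drive_tool:
  motion:
    - {"fingers": 1,"linear": [0,0,0.025],"twist": 0.003}
    - {"fingers": 1,"linear": [0,0,0.03],"twist": 0}
    - {"fingers": 1,"linear": [0,0,0.02],"twist": 0}
    - {"fingers": 1,"linear": [0,0,0.008],"twist": 0}
    - {"fingers": 1,"linear": [0,0,0],"twist": 0}

```text
clock: 18.42
eef_pos: [492.4, -258.2, 34.4]
tool_rot: [3.141, -0.003, 3.022]
force: [-0.0, -0.3, 0.6]
width: 85.4
gripper_force: 0.0
```

drive_tool:
  motion:
    - {"fingers": 1,"linear": [0,0,0],"twist": 0}
    - {"fingers": 0,"linear": [0,0,0],"twist": 0}
    - {"fingers": 0,"linear": [0,0,0],"twist": 0}
    - {"fingers": 0,"linear": [0,0,0],"twist": 0}
    - {"fingers": 0,"linear": [0,0,0],"twist": 0}

```text
clock: 18.83
eef_pos: [494.0, -259.1, 36.8]
tool_rot: [-3.141, 0.001, 3.022]
force: [-0.2, -0.1, -0.3]
width: 38.3
gripper_force: 0.0
```

drive_tool:
  motion:
    - {"fingers": 0,"linear": [0,0,0],"twist": 0}
    - {"fingers": 0,"linear": [0,0,0],"twist": 0}
    - {"fingers": 0,"linear": [0,0,0],"twist": 0}
    - {"fingers": 0,"linear": [0,0,0],"twist": 0}

```text
clock: 19.17
eef_pos: [493.9, -259.1, 36.6]
tool_rot: [-3.141, 0.001, 3.022]
force: [-0.7, 0.4, 6.1]
width: 25.7
gripper_force: 58.6
```

drive_tool:
  motion:
    - {"fingers": 0,"linear": [0,0,-0.01],"twist": 0}
    - {"fingers": 0,"linear": [0,0,-0.03],"twist": 0}
    - {"fingers": 0,"linear": [0,0,-0.03],"twist": 0}
    - {"fingers": 0,"linear": [0,0,-0.03],"twist": 0}
    - {"fingers": 0,"linear": [0,0.0156,-0.02],"twist": 0}

```text
clock: 19.58
eef_pos: [495.5, -247.2, 159.1]
tool_rot: [-3.138, 0.003, 3.017]
force: [0.5, -0.7, -0.7]
width: 26.1
gripper_force: 59.0
```

drive_tool:
  motion:
    - {"fingers": 0,"linear": [-0.0002,0.0313,0],"twist": 0}
    - {"fingers": 0,"linear": [-0.0002,0.0313,0],"twist": 0}
    - {"fingers": 0,"linear": [-0.0002,0.0313,0],"twist": 0}
    - {"fingers": 0,"linear": [-0.0002,0.0313,0],"twist": 0}
    - {"fingers": 0,"linear": [-0.0002,0.0313,0],"twist": 0}

```text
clock: 20.0
eef_pos: [514.9, -86.6, 156.5]
tool_rot: [3.141, 0.0, 3.021]
force: [-0.7, 0.5, -0.2]
width: 25.8
gripper_force: 59.0
```

drive_tool:
  motion:
    - {"fingers": 0,"linear": [-0.0002,0.0313,0],"twist": 0}
    - {"fingers": 0,"linear": [-0.0002,0.0313,0],"twist": 0}
    - {"fingers": 0,"linear": [-0.0002,0.0313,0],"twist": 0}
    - {"fingers": 0,"linear": [-0.0002,0.0313,0],"twist": 0}
    - {"fingers": 0,"linear": [-0.0002,0.0313,0],"twist": 0}

```text
clock: 20.42
eef_pos: [534.5, 68.8, 156.4]
tool_rot: [3.142, -0.0, 3.022]
force: [-0.5, -0.9, -0.2]
width: 26.0
gripper_force: 59.0
```

drive_tool:
  motion:
    - {"fingers": 0,"linear": [-0.0002,0.0313,0],"twist": 0}
    - {"fingers": 0,"linear": [-0.0002,0.0313,0],"twist": 0}
    - {"fingers": 0,"linear": [-0.0002,0.0313,0],"twist": 0}
    - {"fingers": 0,"linear": [-0.0002,0.0313,0],"twist": 0}
    - {"fingers": 0,"linear": [0,0.0313,0],"twist": 0}

```text
clock: 20.83
eef_pos: [554.0, 224.0, 156.4]
tool_rot: [-3.142, -0.0, 3.022]
force: [0.5, -0.2, 0.5]
width: 25.8
gripper_force: 59.0
```

drive_tool:
  motion:
    - {"fingers": 0,"linear": [0,0.0156,0],"twist": 0}
    - {"fingers": 0,"linear": [0,0,0.015],"twist": 0}
    - {"fingers": 0,"linear": [0,0,0.015],"twist": 0}
    - {"fingers": 0,"linear": [0,0,0],"twist": 0}
    - {"fingers": 0,"linear": [0,0,0],"twist": 0}

```text
clock: 21.25
eef_pos: [555.5, 236.8, 125.5]
tool_rot: [-3.14, -0.002, 3.021]
force: [-0.0, 0.4, -0.3]
width: 26.0
gripper_force: 59.0
```

drive_tool:
  motion:
    - {"fingers": 0,"linear": [0,0,0],"twist": 0}
    - {"fingers": 0,"linear": [0,0,0],"twist": 0}
    - {"fingers": 0,"linear": [0,0,0],"twist": 0}

```text
clock: 21.5
eef_pos: [556.8, 237.7, 126.9]
tool_rot: [3.141, 0.001, 3.021]
force: [0.7, 0.1, -0.8]
width: 25.8
gripper_force: 59.0
```

```bash
python3 -c "
from geo import *
go(555.9,238.3,41.6)"
```

```text
at [556.8 237.7 126.9] dtool [ 1.   0.5 85.3] twist -0.002
```

drive_tool:
  motion:
    - {"fingers": 0,"linear": [0.001,0,0.02],"twist": 0}
    - {"fingers": 0,"linear": [0,0,0.025],"twist": 0}
    - {"fingers": 0,"linear": [0,0,0.02],"twist": 0}
    - {"fingers": 0,"linear": [0,0,0.012],"twist": 0}
    - {"fingers": 0,"linear": [0,0,0.006],"twist": 0}

```text
clock: 21.92
eef_pos: [554.4, 237.6, 41.6]
tool_rot: [-3.141, -0.002, 3.022]
force: [-0.1, 1.1, 0.5]
width: 25.4
gripper_force: 59.0
```

drive_tool:
  motion:
    - {"fingers": 0,"linear": [0,0,0.002],"twist": 0}
    - {"fingers": 0,"linear": [0,0,0],"twist": 0}
    - {"fingers": 0,"linear": [0,0,0],"twist": 0}

```text
clock: 22.17
eef_pos: [556.0, 238.4, 41.9]
tool_rot: [3.141, 0.002, 3.022]
force: [-0.4, 0.8, 0.7]
width: 25.6
gripper_force: 59.0
```

Run:
```python
from geo import *
go(555.9,238,38.6)
a=cams.get_image("scene")["color"];b=cams.get_image("side")["color"]
cv2.imwrite("pics/p3.png",np.hstack([cv2.resize(a[120:250,390:510],(400,433)),cv2.resize(b[120:228,210:310],(400,433))]))
```

```text
at [556.  238.4  41.9] dtool [ 0.1 -0.4  3.3] twist -0.001
```

View pics/p3.png

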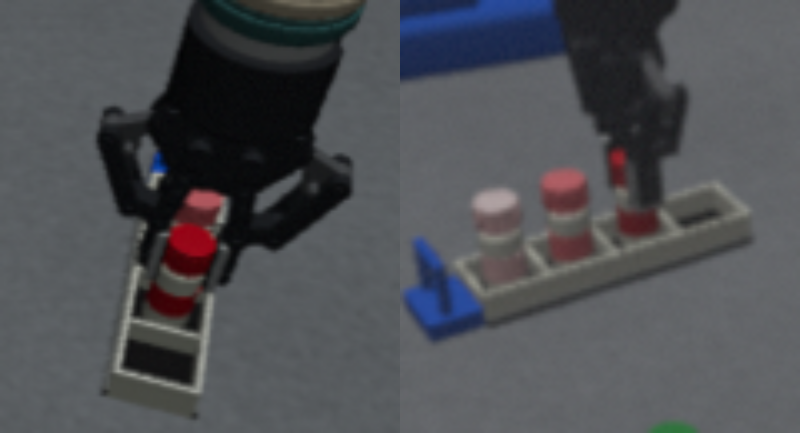

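The mid bottle is centred in compartment 3, and the other two stand upright.

drive_tool:
  motion:
    - {"fingers": 0,"linear": [0,-0.0004,0.001],"twist": 0}
    - {"fingers": 0,"linear": [0,0,0.0015],"twist": 0}
    - {"fingers": 0,"linear": [0,0,0.0005],"twist": 0}
    - {"fingers": 0,"linear": [0,0,0],"twist": 0}
    - {"fingers": 0,"linear": [0,0,0],"twist": 0}

```text
clock: 22.68
eef_pos: [555.6, 237.7, 38.6]
tool_rot: [3.141, 0.001, 3.022]
force: [-0.4, -0.3, 5.0]
width: 26.2
gripper_force: 59.5
```

drive_tool:
  motion:
    - {"fingers": 0,"linear": [0,0,0.0005],"twist": 0}
    - {"fingers": 0,"linear": [0,0,0],"twist": 0}
    - {"fingers": 0,"linear": [0,0,0],"twist": 0}

```text
clock: 22.93
eef_pos: [555.7, 237.7, 38.6]
tool_rot: [3.141, 0.001, 3.022]
force: [-1.7, -1.7, 8.9]
width: 26.0
gripper_force: 59.7
```

drive_tool:
  motion:
    - {"fingers": 0.6,"linear": [0,0,-0.0006],"twist": 0}
    - {"fingers": 0.8,"linear": [0,0,0],"twist": 0}
    - {"fingers": 0.8,"linear": [0,0,0],"twist": 0}
    - {"fingers": 0.8,"linear": [0,0,0],"twist": 0}
    - {"fingers": 0.8,"linear": [0,0,0],"twist": 0}

```text
clock: 23.35
eef_pos: [555.0, 237.6, 37.7]
tool_rot: [-3.141, -0.0, 3.022]
force: [-0.1, 0.9, 0.2]
width: 68.2
gripper_force: 0.0
```

drive_tool:
  motion:
    - {"fingers": 0.8,"linear": [0,0,-0.01],"twist": 0}
    - {"fingers": 0.8,"linear": [0,0,-0.03],"twist": 0}
    - {"fingers": 0.8,"linear": [0,0,-0.03],"twist": 0}
    - {"fingers": 0.8,"linear": [0,0,-0.03],"twist": 0}
    - {"fingers": 0.8,"linear": [0,0,-0.02],"twist": 0}

```text
clock: 23.77
eef_pos: [556.2, 238.0, 161.5]
tool_rot: [3.14, 0.003, 3.022]
force: [1.0, -0.1, 1.5]
width: 68.2
gripper_force: 0.0
```

drive_tool:
  motion:
    - {"fingers": 1,"linear": [-0.0052,-0.0308,0],"twist": 0}
    - {"fingers": 1,"linear": [-0.0052,-0.0308,0],"twist": 0}
    - {"fingers": 1,"linear": [-0.0052,-0.0308,0],"twist": 0}
    - {"fingers": 1,"linear": [-0.0052,-0.0308,0],"twist": 0}
    - {"fingers": 1,"linear": [-0.0052,-0.0308,0],"twist": 0}

```text
clock: 24.18
eef_pos: [562.5, 80.3, 158.9]
tool_rot: [3.141, 0.001, 3.022]
force: [0.7, 0.1, -0.3]
width: 85.3
gripper_force: 0.0
```

drive_tool:
  motion:
    - {"fingers": 1,"linear": [-0.0052,-0.0308,0],"twist": 0}
    - {"fingers": 1,"linear": [-0.0052,-0.0308,0],"twist": 0}
    - {"fingers": 1,"linear": [-0.0052,-0.0308,0],"twist": 0}
    - {"fingers": 1,"linear": [-0.0052,-0.0308,0],"twist": 0}
    - {"fingers": 1,"linear": [-0.0052,-0.0308,0],"twist": 0}

```text
clock: 24.6
eef_pos: [569.9, -75.9, 158.8]
tool_rot: [-3.142, 0.001, 3.022]
force: [1.1, 0.0, -0.3]
width: 85.0
gripper_force: 0.0
```

drive_tool:
  motion:
    - {"fingers": 1,"linear": [-0.0052,-0.0308,0],"twist": 0}
    - {"fingers": 1,"linear": [-0.0052,-0.0308,0],"twist": 0}
    - {"fingers": 1,"linear": [-0.0052,-0.0308,0],"twist": 0}
    - {"fingers": 1,"linear": [-0.0052,-0.0308,0],"twist": 0}
    - {"fingers": 1,"linear": [-0.0052,-0.0308,0],"twist": 0}

```text
clock: 25.02
eef_pos: [577.2, -232.0, 158.8]
tool_rot: [-3.141, 0.0, 3.022]
force: [0.6, 0.1, 0.5]
width: 85.7
gripper_force: 0.0
```

drive_tool:
  motion:
    - {"fingers": 1,"linear": [0,0,0.02],"twist": 0}
    - {"fingers": 1,"linear": [0,0,0.02],"twist": 0}
    - {"fingers": 1,"linear": [0,0,0],"twist": 0}
    - {"fingers": 1,"linear": [0,0,0],"twist": 0}
    - {"fingers": 1,"linear": [0,0,0],"twist": 0}

```text
clock: 25.43
eef_pos: [578.0, -230.0, 119.1]
tool_rot: [-3.142, 0.001, 3.023]
force: [0.0, -0.1, 0.4]
width: 85.5
gripper_force: 0.0
```

drive_tool:
  motion:
    - {"fingers": 1,"linear": [0,0,0],"twist": 0}
    - {"fingers": 1,"linear": [0,0,0],"twist": 0}

```text
clock: 25.6
eef_pos: [578.2, -230.2, 119.3]
tool_rot: [-3.141, 0.002, 3.023]
force: [0.6, -0.3, 0.6]
width: 85.1
gripper_force: 0.0
```

Run:
```python
from geo import *
go(577.4,-230.1,37)
d=cams.get_image("wrist");D={k:np.array(v) for k,v in d.items()}
print(proj(D,[[577.4,-230.1,67]]))
a=cams.get_image("scene")["color"]
cv2.imwrite("pics/w5.png",np.hstack([cv2.resize(d["color"],(440,275)),cv2.resize(a[120:250,390:555],(350,275))]))
```

```text
at [ 578.2 -230.2  119.3] dtool [ 0.8 -0.  82.3] twist -0.0
[[325.84024201 221.78429922]]
```

View pics/w5.png

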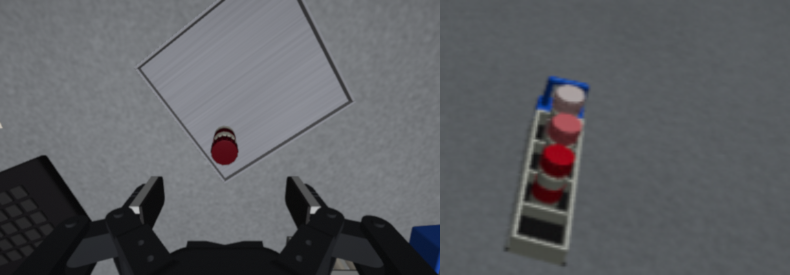

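The first three stand upright in order. The dark cap is at full-frame (326,221), as predicted.

drive_tool:
  motion:
    - {"fingers": 1,"linear": [0.0006,0,0.025],"twist": 0}
    - {"fingers": 1,"linear": [0,0,0.03],"twist": 0}
    - {"fingers": 1,"linear": [0,0,0.018],"twist": 0}
    - {"fingers": 1,"linear": [0,0,0.008],"twist": 0}
    - {"fingers": 1,"linear": [0,0,0],"twist": 0}

```text
clock: 26.12
eef_pos: [575.6, -229.7, 35.4]
tool_rot: [3.141, -0.003, 3.022]
force: [0.3, 0.6, -0.4]
width: 85.1
gripper_force: 0.0
```

drive_tool:
  motion:
    - {"fingers": 1,"linear": [0,0,0],"twist": 0}
    - {"fingers": 0,"linear": [0,0,0],"twist": 0}
    - {"fingers": 0,"linear": [0,0,0],"twist": 0}
    - {"fingers": 0,"linear": [0,0,0],"twist": 0}
    - {"fingers": 0,"linear": [0,0,0],"twist": 0}

```text
clock: 26.53
eef_pos: [577.3, -230.5, 37.9]
tool_rot: [-3.141, 0.001, 3.022]
force: [-0.4, 0.7, 0.2]
width: 38.6
gripper_force: 0.0
```

drive_tool:
  motion:
    - {"fingers": 0,"linear": [0,0,0],"twist": 0}
    - {"fingers": 0,"linear": [0,0,0],"twist": 0}
    - {"fingers": 0,"linear": [0,0,0],"twist": 0}
    - {"fingers": 0,"linear": [0,0,0],"twist": 0}

```text
clock: 26.87
eef_pos: [577.3, -230.5, 37.8]
tool_rot: [-3.141, 0.001, 3.022]
force: [-0.1, 0.5, 5.6]
width: 26.2
gripper_force: 58.6
```

drive_tool:
  motion:
    - {"fingers": 0,"linear": [0,0,-0.01],"twist": 0}
    - {"fingers": 0,"linear": [0,0,-0.03],"twist": 0}
    - {"fingers": 0,"linear": [0,0,-0.03],"twist": 0}
    - {"fingers": 0,"linear": [0,0,-0.03],"twist": 0}
    - {"fingers": 0,"linear": [0,0.0154,-0.02],"twist": 0}

```text
clock: 27.28
eef_pos: [578.6, -219.5, 160.3]
tool_rot: [-3.138, 0.003, 3.017]
force: [0.5, 0.4, -0.9]
width: 25.8
gripper_force: 59.0
```

drive_tool:
  motion:
    - {"fingers": 0,"linear": [0.0023,0.0308,0],"twist": 0}
    - {"fingers": 0,"linear": [0.0023,0.0308,0],"twist": 0}
    - {"fingers": 0,"linear": [0.0023,0.0308,0],"twist": 0}
    - {"fingers": 0,"linear": [0.0023,0.0308,0],"twist": 0}
    - {"fingers": 0,"linear": [0.0023,0.0308,0],"twist": 0}

```text
clock: 27.7
eef_pos: [585.3, -59.3, 157.5]
tool_rot: [3.141, -0.0, 3.022]
force: [-0.2, 0.4, -0.4]
width: 26.0
gripper_force: 59.0
```

drive_tool:
  motion:
    - {"fingers": 0,"linear": [0.0023,0.0308,0],"twist": 0}
    - {"fingers": 0,"linear": [0.0023,0.0308,0],"twist": 0}
    - {"fingers": 0,"linear": [0.0023,0.0308,0],"twist": 0}
    - {"fingers": 0,"linear": [0.0023,0.0308,0],"twist": 0}
    - {"fingers": 0,"linear": [0.0023,0.0308,0],"twist": 0}

```text
clock: 28.12
eef_pos: [592.3, 95.1, 157.5]
tool_rot: [3.142, -0.0, 3.022]
force: [0.4, 0.3, 0.2]
width: 26.1
gripper_force: 59.0
```

drive_tool:
  motion:
    - {"fingers": 0,"linear": [0.0023,0.0308,0],"twist": 0}
    - {"fingers": 0,"linear": [0.0023,0.0308,0],"twist": 0}
    - {"fingers": 0,"linear": [0.0023,0.0308,0],"twist": 0}
    - {"fingers": 0,"linear": [0.0023,0.0308,0],"twist": 0}
    - {"fingers": 0,"linear": [0,0.0154,0],"twist": 0}

```text
clock: 28.53
eef_pos: [598.9, 238.0, 157.3]
tool_rot: [3.138, -0.001, 3.027]
force: [-0.4, 0.7, -0.2]
width: 25.7
gripper_force: 59.0
```

drive_tool:
  motion:
    - {"fingers": 0,"linear": [0,0,0.015],"twist": 0}
    - {"fingers": 0,"linear": [0,0,0.015],"twist": 0}
    - {"fingers": 0,"linear": [0,0,0],"twist": 0}
    - {"fingers": 0,"linear": [0,0,0],"twist": 0}
    - {"fingers": 0,"linear": [0,0,0],"twist": 0}

```text
clock: 28.95
eef_pos: [600.6, 231.4, 127.7]
tool_rot: [-3.141, 0.001, 3.021]
force: [0.3, 0.5, 0.8]
width: 25.7
gripper_force: 59.0
```

drive_tool:
  motion:
    - {"fingers": 0,"linear": [0,0,0],"twist": 0}
    - {"fingers": 0,"linear": [0,0,0],"twist": 0}

```text
clock: 29.12
eef_pos: [600.7, 232.0, 128.0]
tool_rot: [3.141, 0.001, 3.021]
force: [-0.1, 0.3, -0.1]
width: 25.9
gripper_force: 59.0
```

```bash
python3 -c "
from geo import *
go(600.6,232.8,42.8)"
```

```text
at [600.7 232.  128. ] dtool [ 0.2  0.8 85.2] twist -0.002
```

drive_tool:
  motion:
    - {"fingers": 0,"linear": [0,0.0003,0.02],"twist": 0}
    - {"fingers": 0,"linear": [0,0,0.025],"twist": 0}
    - {"fingers": 0,"linear": [0,0,0.02],"twist": 0}
    - {"fingers": 0,"linear": [0,0,0.012],"twist": 0}
    - {"fingers": 0,"linear": [0,0,0.006],"twist": 0}

```text
clock: 29.53
eef_pos: [599.3, 232.1, 42.6]
tool_rot: [-3.141, -0.002, 3.022]
force: [-0.3, -0.2, -0.3]
width: 26.3
gripper_force: 59.0
```

drive_tool:
  motion:
    - {"fingers": 0,"linear": [0,0,0.002],"twist": 0}
    - {"fingers": 0,"linear": [0,0,0],"twist": 0}
    - {"fingers": 0,"linear": [0,0,0],"twist": 0}

```text
clock: 29.78
eef_pos: [600.9, 232.9, 43.1]
tool_rot: [3.141, 0.002, 3.022]
force: [-0.6, -1.4, -0.9]
width: 25.8
gripper_force: 59.0
```

Run:
```python
from geo import *
go(600.6,232.6,39.8)
a=cams.get_image("scene")["color"];b=cams.get_image("side")["color"]
cv2.imwrite("pics/p4.png",np.hstack([cv2.resize(a[120:250,390:510],(400,433)),cv2.resize(b[110:218,210:310],(400,433))]))
```

```text
at [600.9 232.9  43.1] dtool [ 0.3 -0.3  3.3] twist -0.001
```

View pics/p4.png

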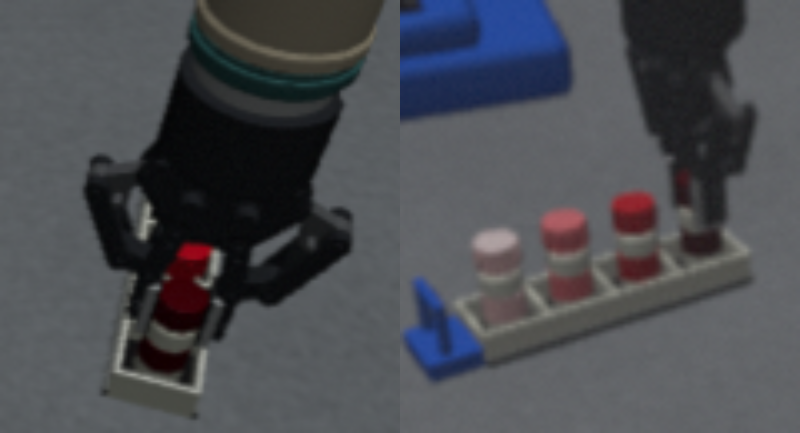

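The dark bottle is inside compartment 4, and the others are upright.

drive_tool:
  motion:
    - {"fingers": 0,"linear": [0,0,0.001],"twist": 0}
    - {"fingers": 0,"linear": [0,0,0.0015],"twist": 0}
    - {"fingers": 0,"linear": [0,0,0.0005],"twist": 0}
    - {"fingers": 0,"linear": [0,0,0],"twist": 0}
    - {"fingers": 0,"linear": [0,0,0],"twist": 0}

```text
clock: 30.3
eef_pos: [600.5, 232.8, 39.9]
tool_rot: [3.141, 0.001, 3.022]
force: [-1.0, -0.3, 6.9]
width: 25.7
gripper_force: 59.4
```

drive_tool:
  motion:
    - {"fingers": 0,"linear": [0,0,0.0005],"twist": 0}
    - {"fingers": 0,"linear": [0,0,0],"twist": 0}
    - {"fingers": 0,"linear": [0,0,0],"twist": 0}

```text
clock: 30.55
eef_pos: [600.6, 232.8, 39.8]
tool_rot: [3.141, 0.001, 3.022]
force: [-1.8, 0.3, 8.7]
width: 25.7
gripper_force: 59.8
```

drive_tool:
  motion:
    - {"fingers": 0.6,"linear": [0,0,-0.0006],"twist": 0}
    - {"fingers": 0.8,"linear": [0,0,0],"twist": 0}
    - {"fingers": 0.8,"linear": [0,0,0],"twist": 0}
    - {"fingers": 0.8,"linear": [0,0,0],"twist": 0}
    - {"fingers": 0.8,"linear": [0,0,0],"twist": 0}

```text
clock: 30.97
eef_pos: [599.9, 232.5, 38.8]
tool_rot: [-3.141, -0.0, 3.022]
force: [1.3, -1.4, 0.4]
width: 68.7
gripper_force: 0.0
```

drive_tool:
  motion:
    - {"fingers": 0.8,"linear": [0,0,-0.01],"twist": 0}
    - {"fingers": 0.8,"linear": [0,0,-0.03],"twist": 0}
    - {"fingers": 0.8,"linear": [0,0,-0.03],"twist": 0}
    - {"fingers": 0.8,"linear": [0,0,-0.03],"twist": 0}
    - {"fingers": 0.8,"linear": [0,0,-0.03],"twist": 0}

```text
clock: 31.38
eef_pos: [599.9, 232.5, 171.1]
tool_rot: [3.142, 0.0, 3.022]
force: [0.1, 0.0, -1.1]
width: 68.2
gripper_force: 0.0
```

drive_tool:
  motion:
    - {"fingers": 0.8,"linear": [0,-0.03,-0.01],"twist": 0}
    - {"fingers": 0.8,"linear": [0,-0.03,0],"twist": 0}
    - {"fingers": 0.8,"linear": [0,-0.03,0],"twist": 0}
    - {"fingers": 0.8,"linear": [0,-0.03,0],"twist": 0}
    - {"fingers": 0.8,"linear": [0,-0.02,0],"twist": 0}

```text
clock: 31.8
eef_pos: [582.9, 89.7, 180.1]
tool_rot: [-3.14, 0.001, 3.019]
force: [-0.1, -0.5, 0.0]
width: 68.1
gripper_force: 0.0
```

drive_tool:
  motion:
    - {"fingers": 0.8,"linear": [0,0,0],"twist": 0}
    - {"fingers": 0.8,"linear": [0,0,0],"twist": 0}
    - {"fingers": 0.8,"linear": [0,0,0],"twist": 0}
    - {"fingers": 0.8,"linear": [0,0,0],"twist": 0}

```text
clock: 32.13
eef_pos: [583.4, 95.4, 179.3]
tool_rot: [3.14, 0.0, 3.024]
force: [-0.1, 0.7, -0.4]
width: 68.3
gripper_force: 0.0
```

Run:
```python
from geo import *
a=cams.get_image("scene")["color"];b=cams.get_image("side")["color"]
cv2.imwrite("pics/end.png",np.hstack([cv2.resize(a[120:345,180:510],(480,327)),cv2.resize(b[110:218,205:310],(318,327))]))
```

```text
(no output)
```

View pics/end.png

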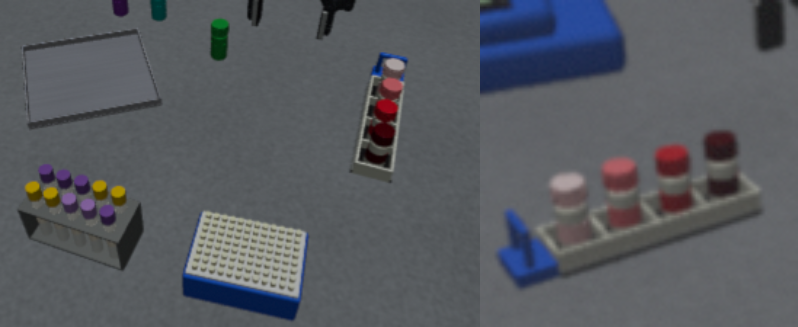

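All four stand upright in order, the tube rack and tip box haven't moved, and the arm is clear.

```bash
python3 -c "
from cell import ctrl
print(ctrl.finish_job())"
```

```text
the job is handed in; nothing more can be done
None
```

The four bottles stand upright in the carrier, palest next to the blue handle through to darkest in the last compartment; the tube rack and tip box were not touched, and the job was handed in at about 32 s.

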